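# Close up the washed laundry canisters

### The arm

A 7-joint arm with a two-finger parallel gripper is mounted at the origin on the work surface. World frame = base frame: x ahead of the robot, y to its left, z up, the work surface at z = 0. Lengths are in m, angles in rad, forces in N, time in s.
With the tool pointing down it reaches from about 0.425 to 0.825 m from the base axis. Payload 3.6 kg.
Tool frame: the origin (TCP) lies at the very end of the fingers, on their centre line; the grasp point (between the pads) lies arm.grasp_offset behind it (arm.grasp_offset is the distance from the TCP to the grasp point, in m); z points along the fingers, y is the line along which they close (so a half turn about z gives the same grasp; the last joint's range is limited). The gripper opens to 93 mm and grips with 3 to 60 N. Pads are 15 mm wide; open, the fingers measure 128 mm over their backs; the gripper's body (75 mm by 188 mm) begins 65 mm behind the grasp point.
Start: joints at [-1.361, 0.615, -0.013, 1.423, 0.008, 1.103, -0.04], TCP at [0.152, 0.632, 0.219] pointing down, gripper open.
Joint ranges: [-3.12, 3.12], [-0.3, 2.06], [-1.34, 1.32], [0.26, 2.42], [-1.36, 4.5], [0.01, 1.98], [-2.84, 2.84]. Speed limits (rad/s): [2.79, 2.79, 3.14, 3.14, 3.14, 3.14, 3.14].

### API

Orientations are given as a 3x3 rotation matrix whose columns are the frame's x, y, z axes.
In Python, from cell import arm gives the robot as it stands.
- The arm moves only by the shell command python3 shift.py 'ROWS' [OPENING] [FORCE]. ROWS is rows parted by semicolons, their numbers by spaces, 1 to 20 of them, each of 4 numbers: dx, dy, dz in m, then a turn about the tool's z in rad; each row is the pose to reach, as a shift and turn from the pose commanded when the command began, along the tool's axes at that moment; what a row does not reach only later rows make up. A row lasts 1/8 s, in which the tool goes at most 0.0625 m and 0.188 rad, less where a joint would pass 70% of its speed; a pose out of reach is approached as far as the arm can. OPENING is the finger opening in m, set as the command begins (- or left out keeps the last). The fingers move at their own pace and stop on an object; FORCE is the grip in N (left out, the last holds). Time passes only in rows, so rows that do not move let the fingers close. It prints the time, the measured TCP pose, the force, the opening and the grip force at its end.
- arm.state(): the state, without advancing time (a new reading comes with each control period).
- arm.snapshot(name): name is "scene" or "top" or "wrist"; returns a dict with "pixels" (384x512x3 uint8, blue, green, red), "fx", "fy", "cx", "cy" (pixels), "R" (3x3) and "t" (3): a world point X has camera coordinates R X + t. Camera axes: x right, y down, z forward; pixel columns grow to the right and rows downward; lengths in m; the calibration is good to about 2 mm. The wrist camera is an equidistant fisheye: a pixel r from the principal point sees the ray r / f radians off the axis. A picture is of the moment at which its call begins. There is no depth.
- arm.sign_off(): hands the job in; it is judged then, once.
The state is a dict: "time": time; "q": joint angles; "joint_vel": joint speeds; "effort": joint torques, N m; "tool_pos": TCP position; "tcp_rot": TCP orientation; "force": force on the tool from outside, world axes, zero at the start; "moment": the same for the moment, N m; "finger_gap": finger opening in m; "finger_force": force on a finger pad.
Only numpy, scipy, OpenCV 4.12 (cv2) and the standard library are available. Lean on these libraries where they do the work, as an engineer would, in place of code of your own. Each camera call takes 0.05 s, during which the arm holds its last target. There are 200 camera calls.

### The job

The laundry canisters have been washed and dried: put the metal scoop back in the rectangular box, lying mouth up on its floor, and only then put the box's lid on. Close the two round tubs too, so that in the end each of the three wears its own lid, seated flush all round. Leave the tubs and the box standing where they are, and do not disturb the closed square canister or the scrubbing brush.

Things in the scene. Friction and masses are not known exactly. Their poses are not given: they have to be found in the camera images.
- scoop: Steel measuring scoop standing mouth up: round cup, 52 mm across the mouth, 44 at the base, 34 tall. Origin: centre of the cup's underside; z up. A straight handle runs along its +x from x = 24 to 81 mm, 14 mm wide (y), z = 23-33 mm, to be pinched from above across its width. The scoop spans x = -26 to 81. About 50 g, mostly in the cup.
- box: Open rectangular box of white enamel, 150 mm (its x) by 104 mm (its y) by 70 mm tall, walls and floor 4 mm thick. Origin: centre of the underside; z up. The scoop goes in along the box's length (x), either way round. Loose, about 0.55 kg.
- box_lid: Rectangular wooden lid of the box, lying plug down. Origin: centre of the plug's underside; z up. Plug 134 x 88 mm (130 x 84 at its foot), 10 mm deep, 4 mm play each side; plate 152 (x) by 106 mm (y), z = 10-18, its underside rests on the rim; hold it across the centre bar handle, 60 mm along x, 16 wide (y), z = 18-40. Fits either way round. Closed: origin 60 mm above the box's.
- large_tub: Open round tub of white enamel, the larger one: 132 mm outer diameter, 80 mm tall, walls and floor 4 mm. Origin: centre of the underside; z up. Loose, about 0.5 kg.
- large_lid: Round wooden lid of the large tub, lying plug down. Origin: centre of the plug's underside; z up. Plug 116 mm diameter (108 at its foot), 10 mm deep, 4 mm play each side; plate 134 mm diameter, z = 10-18, its underside rests on the rim; hold it by the centre knob, 24 mm diameter, z = 18-42. Closed: origin 70 mm above the tub's.
- small_tub: Open round tub of white enamel, the smaller one: 92 mm outer diameter, 74 mm tall, walls and floor 4 mm. Origin: centre of the underside; z up. Loose, about 0.32 kg.
- small_lid: Round wooden lid of the small tub, lying plug down. Origin: centre of the plug's underside; z up. Plug 76 mm diameter (68 at its foot), 10 mm deep, 4 mm play each side; plate 94 mm diameter, z = 10-18, its underside rests on the rim; hold it by the centre knob, 24 mm diameter, z = 18-42. Closed: origin 64 mm above the tub's.
- square_canister: Bystander: a square white canister, 104 by 104 mm, already closed with its square wooden lid (92 mm); 70 mm tall, with a knob up to 94 mm. Origin: centre of the underside. To be left alone.
- brush: Bystander: a wooden scrubbing brush standing on its white bristles, 118 mm (x) by 48 mm (y), 33 mm tall. Origin: centre of the underside. To be left alone. (Three small wooden clothes pegs, 72 by 10 by 13 mm, also lie about on the counter; they do not matter.)

How it is judged:
By the outcome, as a careful person would: the job done as asked, in the order asked, and still so for the second after the job is handed in, with the robot touching nothing.
It also fails if it takes over 115 s, if anything falls off the work surface, if the arm or the gripper's body presses on something with over 40 N, if the wrist force passes 120 N, or if a joint passes its speed limit or range.

## Working session

There is one attempt and no reset: what is moved stays moved. The work goes in short steps, Python scripts to look and compute and a shell command to move; the robot and the scene stay as the last step left them, time stands still between calls to the robot, and variables do not carry over. Pictures are saved under pics/ and viewed, at most 16 in all, crops included, and the job is handed in when it is done.

```bash
ls; mkdir -p pics; python3 - <<'E'
from cell import arm
import cv2
print(arm.grasp_offset)
for n in ("scene","top"):
    s=arm.snapshot(n); cv2.imwrite(f"pics/{n}0.png",s["pixels"]); print(n,s["fx"],s["fy"],s["cx"],s["cy"],s["R"],s["t"])
st=arm.state();print(st["time"],st["tool_pos"],st["tcp_rot"])
E
```

```text
cell.py
pics
shift.py
0.0188
scene 391.58164271888734 391.58164271888734 255.29948649150424 186.49878708288296 [[-0.14696591  0.98902845 -0.01495805]
 [ 0.81675506  0.11280884 -0.56584922]
 [-0.55795358 -0.09537761 -0.82437304]] [ 0.08547319 -0.41050741  1.42962659]
top 362.5435334542388 362.5435334542388 255.9027745502939 194.7589940226653 [[ 0.02854424 -0.99892697  0.03647108]
 [-0.99214487 -0.03275829 -0.12072881]
 [ 0.121794   -0.03273848 -0.99201533]] [-0.02492805  0.52256436  0.88246292]
0.1 [0.15230913 0.63116552 0.21758635] [[-9.72103549e-01  2.34551527e-01 -5.21818479e-04]
 [ 2.34552106e-01  9.72100877e-01 -2.27900400e-03]
 [-2.72836666e-05 -2.33782150e-03 -9.99997267e-01]]
```

View pics/top0.png

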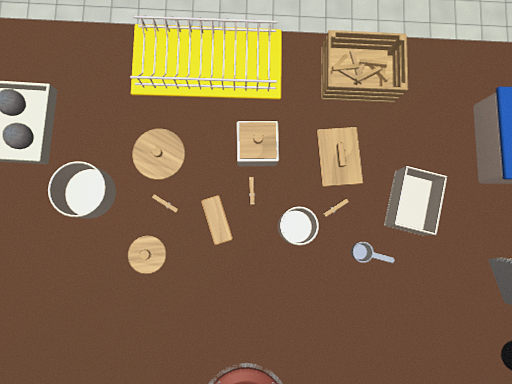

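View pics/scene0.png

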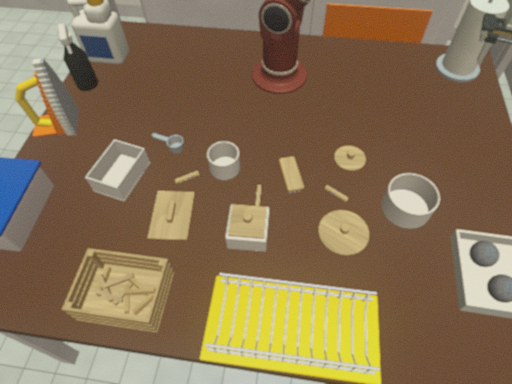

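The top view shows the large tub at (82,190), its lid (158,154), the small lid (147,254), small tub (298,226), box lid (340,156), box (416,200), and scoop (362,252) with its handle to the right. The square canister is at (258,141) and the brush at (216,220).

```bash
cat > h.py <<'E'
import numpy as np, cv2
from cell import arm
def rays(s,uv):
    uv=np.atleast_2d(np.asarray(uv,float)); d=np.c_[(uv[:,0]-s["cx"])/s["fx"],(uv[:,1]-s["cy"])/s["fy"]]
    if s.get("fish"):
        r=np.hypot(*d.T); d=np.c_[d*(np.sin(r)/np.maximum(r,1e-9))[:,None],np.cos(r)]
    else: d=np.c_[d,np.ones(len(d))]
    R=np.array(s["R"]); return -R.T@np.array(s["t"]), d@R
def plane(s,uv,z):
    c,d=rays(s,uv); return (c+d*((z-c[2])/d[:,2])[:,None])[:,:2]
def proj(s,X):
    p=np.atleast_2d(X)@np.array(s["R"]).T+np.array(s["t"]); 
    if s.get("fish"):
        r=np.hypot(p[:,0],p[:,1]); th=np.arctan2(r,p[:,2]); k=th/np.maximum(r,1e-9)
    else: k=1/p[:,2]
    return np.c_[p[:,0]*k*s["fx"]+s["cx"],p[:,1]*k*s["fy"]+s["cy"]]
def snap(n):
    s=arm.snapshot(n); s["fish"]=n=="wrist"; return s
def masks(s):
    h=cv2.cvtColor(s["pixels"],cv2.COLOR_BGR2HSV)
    return dict(wood=cv2.inRange(h,(8,60,110),(30,200,255)), white=cv2.inRange(h,(0,0,85),(180,70,255)))
def contours(m,amin=150):
    return [c[:,0] for c in cv2.findContours(m,cv2.RETR_EXTERNAL,cv2.CHAIN_APPROX_NONE)[0] if cv2.contourArea(c)>amin]
E
python3 - <<'E'
from h import *
for n in ("top","scene"):
    s=snap(n); print(n)
    for k,m in masks(s).items():
        for c in contours(m,100):
            (u,v),r=cv2.minEnclosingCircle(c)
            z=.018 if k=="wood" else .07
            P=plane(s,c,z); 
            if np.ptp(P,axis=0).max()>.3: continue
            q=cv2.minAreaRect(P.astype(np.float32))
            print(k,(int(u),int(v)),"rect ctr",np.round(q[0],4),"size",np.round(q[1],4),"ang",round(q[2],1))
E
```

```text
top
wood (47, 284) rect ctr [0.2796 0.4972] size [0.0924 0.0603] ang 59.4
wood (145, 253) rect ctr [0.3677 0.2582] size [0.094  0.0959] ang 4.1
wood (331, 204) rect ctr [ 0.4886 -0.2093] size [0.0465 0.0911] ang 17.4
wood (266, 219) rect ctr [ 0.4638 -0.0335] size [0.0794 0.1341] ang 79.8
wood (231, 212) rect ctr [0.4799 0.0551] size [0.1394 0.128 ] ang 19.6
wood (249, 193) rect ctr [0.5276 0.0008] size [0.0203 0.091 ] ang 88.4
wood (4, 189) rect ctr [0.5206 0.604 ] size [0.1361 0.0532] ang 4.7
wood (332, 163) rect ctr [ 0.6198 -0.2007] size [0.1798 0.1746] ang 10.5
wood (257, 140) rect ctr [ 0.6693 -0.0105] size [0.0966 0.0938] ang 2.1
wood (246, 81) rect ctr [0.8219 0.0237] size [0.0166 0.1624] ang 3.6
wood (161, 82) rect ctr [0.7996 0.2517] size [0.1584 0.0408] ang 81.7
wood (90, 62) rect ctr [0.8727 0.4409] size [0.0977 0.1167] ang 15.6
wood (54, 46) rect ctr [0.8985 0.5329] size [0.1589 0.1423] ang 89.6
white (500, 281) rect ctr [ 0.3318 -0.6   ] size [0.057  0.1094] ang 86.6
white (373, 253) rect ctr [ 0.3894 -0.2923] size [0.0474 0.1013] ang 1.5
white (297, 225) rect ctr [ 0.4
[... 291 characters left out ...]
682  -0.5885] size [0.2372 0.084 ] ang 6.8
white (23, 122) rect ctr [0.6786 0.5592] size [0.138  0.2013] ang 89.2
scene
white (483, 273) rect ctr [0.7141 0.5689] size [0.1475 0.2116] ang 88.5
white (248, 227) rect ctr [ 0.6758 -0.006 ] size [0.1287 0.1074] ang 3.7
white (410, 200) rect ctr [0.5342 0.4054] size [0.1372 0.1855] ang 58.7
white (20, 207) rect ctr [ 0.6941 -0.587 ] size [0.2587 0.0715] ang 1.2
white (223, 159) rect ctr [ 0.4727 -0.1105] size [0.1424 0.0956] ang 9.8
white (117, 167) rect ctr [ 0.5415 -0.3964] size [0.1513 0.1856] ang 77.7
white (166, 141) rect ctr [ 0.4159 -0.2803] size [0.1201 0.0614] ang 57.7
white (36, 100) rect ctr [ 0.317 -0.761] size [0.1484 0.0508] ang 38.9
```

```bash
cat >> h.py <<'E'
def go(p,ydir=None):
    "shift in tool axes to TCP p; ydir = wanted world angle (deg) of tool y (mod 180)"
    st=arm.state(); R=np.array(st["tcp_rot"]); d=R.T@(np.array(p)-st["tool_pos"]); t=0
    if ydir is not None:
        a=np.degrees(np.arctan2(R[1,1],R[0,1])); t=-((ydir-a+90)%180-90)  # tool z is down
    print("shift",np.round(d,4),"turn",round(np.radians(t),3),"rows>=",np.ceil(max(np.linalg.norm(d)/.0625,abs(np.radians(t))/.188)),"q7",round(st["q"][6],2),"t",round(st["time"],2))
E
python3 shift.py '-0.387 -0.247 -0.08 0;-0.387 -0.247 -0.08 0;-0.387 -0.247 -0.08 0;-0.387 -0.247 -0.08 0;-0.387 -0.247 -0.08 0;-0.387 -0.247 -0.08 0;-0.387 -0.247 -0.08 0;-0.387 -0.247 -0.08 0;-0.387 -0.247 -0.08 0;-0.387 -0.247 -0.08 0;-0.387 -0.247 -0.08 0' 0.09
python3 - <<'E'
from h import *
s=snap("wrist"); cv2.imwrite("pics/w1.png",s["pixels"]); print(s["fx"],s["cx"],s["cy"],-np.array(s["R"]).T@s["t"],np.array(s["R"]).round(3))
st=arm.state(); print(st["tool_pos"],st["q"])
E
```

```text
time: 1.58
tool_pos: [0.469, 0.3029, 0.2983]
tcp_rot: [[-0.973, 0.231, -0.002], [0.231, 0.973, 0.0], [0.002, 0.0, -1.0]]
force: [0.5, -0.6, -0.3]
finger_gap: 0.09
finger_force: 0.0
297.3186396354542 256.3911713147937 191.70855471658905 [0.40541434 0.3190061  0.46505731] [[ 0.231  0.973  0.   ]
 [ 0.945 -0.225  0.237]
 [ 0.231 -0.055 -0.971]]
[0.46925411 0.3026666  0.29832573] [-0.64555839  0.40224133  0.05110324  1.56972428 -0.02264848  1.17101603
  0.74794588]
```

View pics/w1.png

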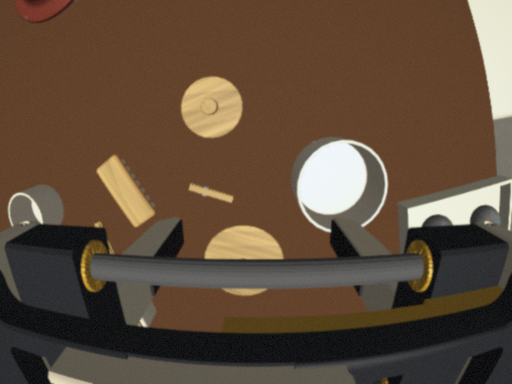

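The wrist view shows the small lid at (212,107), the large tub at (340,184) and the large lid at (244,260), partly hidden by the gripper bar. I'll fit known-radius circles to the far (rim) arcs in all three cameras.

```bash
cat >> h.py <<'E'
from scipy.optimize import least_squares
def circ(s,kind,guess,z,rad,exact=None):
    "known-radius circle on the arc away from the camera; guess world xy"
    m=masks(s)[kind]; c0=(-np.array(s["R"]).T@np.array(s["t"]))[:2]
    g=proj(s,[[*guess,z]])[0]
    cs=[c for c in cv2.findContours(m,cv2.RETR_EXTERNAL,cv2.CHAIN_APPROX_NONE)[0]]
    cs=[c for c in cs if cv2.pointPolygonTest(c,(float(g[0]),float(g[1])),True)>-3]
    if not cs: return None
    P=plane(s,max(cs,key=cv2.contourArea)[:,0],z); ctr=np.array(guess,float)
    for _ in range(6):
        v=P-ctr; r=np.hypot(*v.T); w=ctr-c0; w=w/np.linalg.norm(w)
        k=(np.abs(r-rad)<.012)&((v@w)/r>(0.0 if _<3 else -.1))
        if k.sum()<10: return None
        f=least_squares(lambda x:np.hypot(*(P[k]-x[:2]).T)-x[2],[*ctr,rad],loss="soft_l1",f_scale=.001)
        f2=least_squares(lambda x:np.hypot(*(P[k]-x[:2]).T)-rad,ctr,loss="soft_l1",f_scale=.001); ctr=f2.x
    return ctr.round(4),"rms mm",round(1e3*np.sqrt(np.mean(f2.fun**2)),2),"n",k.sum(),"free",f.x.round(4)
OBJ=dict(large_tub=("white",(.52,.40),.08,.066),small_tub=("white",(.45,-.11),.074,.046),
 large_lid=("wood",(.615,.231),.018,.067),small_lid=("wood",(.368,.258),.018,.047))
E
python3 - <<'E'
from h import *
for n in ("top","scene","wrist"):
    s=snap(n)
    for o,a in OBJ.items(): print(n,o,circ(s,*a))
s=snap("top");h=cv2.cvtColor(s["pixels"],cv2.COLOR_BGR2HSV)
for p in [(158,140),(147,240),(230,280),(416,200),(340,170),(82,190)]: print(p,h[p[1],p[0]])
E
```

```text
top large_tub (array([0.5167, 0.4163]), 'rms mm', np.float64(5.5), 'n', np.int64(92), 'free', array([0.5155, 0.4137, 0.0683]))
top small_tub (array([ 0.4476, -0.1121]), 'rms mm', np.float64(0.75), 'n', np.int64(58), 'free', array([ 0.4478, -0.1129,  0.0454]))
top large_lid None
top small_lid None
scene large_tub (array([0.5202, 0.4148]), 'rms mm', np.float64(1.07), 'n', np.int64(70), 'free', array([0.5215, 0.4141, 0.0672]))
scene small_tub (array([ 0.4502, -0.1137]), 'rms mm', np.float64(1.28), 'n', np.int64(43), 'free', array([ 0.4523, -0.113 ,  0.0478]))
scene large_lid None
scene small_lid None
wrist large_tub (array([0.5194, 0.4153]), 'rms mm', np.float64(3.15), 'n', np.int64(130), 'free', array([0.5198, 0.4156, 0.0656]))
wrist small_tub (array([ 0.4491, -0.115 ]), 'rms mm', np.float64(3.73), 'n', np.int64(47), 'free', array([ 0.449 , -0.1151,  0.0459]))
wrist large_lid None
wrist small_lid (array([0.3678, 0.2569]), 'rms mm', np.float64(0.52), 'n', np.int64(92), 'free', array([0.3682, 0.2575, 0.0476]))
(158, 140) [ 18  98 215]
(147, 240) [ 20  91 230]
(230, 280) [ 12 121 110]
(416, 200) [ 26  16 239]
(340, 170) [ 19 101 190]
(82, 190) [128  20  52]
```

```bash
sed -i 's/(8,60,110)/(10,50,140)/' h.py
python3 - <<'E'
from h import *
s=dict(snap("top"),pixels=cv2.imread("pics/top0.png"));s2=dict(snap("scene"),pixels=cv2.imread("pics/scene0.png"))
w=snap("wrist")
for n,x in (("top",s),("scene",s2),("wrist",w)):
    for o,a in OBJ.items(): print(n,o,circ(x,*a))
go((.6139,.231,.10))
E
```

```text
top large_tub (array([0.518, 0.415]), 'rms mm', np.float64(0.74), 'n', np.int64(85), 'free', array([0.5182, 0.4158, 0.0654]))
top small_tub (array([ 0.4475, -0.1123]), 'rms mm', np.float64(0.74), 'n', np.int64(58), 'free', array([ 0.4477, -0.1131,  0.0453]))
top large_lid (array([0.6231, 0.2445]), 'rms mm', np.float64(0.82), 'n', np.int64(76), 'free', array([0.6238, 0.2452, 0.0662]))
top small_lid (array([0.3673, 0.2574]), 'rms mm', np.float64(0.95), 'n', np.int64(58), 'free', array([0.367 , 0.2588, 0.0459]))
scene large_tub (array([0.5202, 0.4149]), 'rms mm', np.float64(1.02), 'n', np.int64(69), 'free', array([0.5215, 0.4142, 0.0672]))
scene small_tub (array([ 0.4503, -0.1141]), 'rms mm', np.float64(1.26), 'n', np.int64(45), 'free', array([ 0.4522, -0.1135,  0.0476]))
scene large_lid (array([0.6265, 0.2438]), 'rms mm', np.float64(0.92), 'n', np.int64(73), 'free', array([0.6265, 0.2438, 0.067 ]))
scene small_lid (array([0.3699, 0.2568]), 'rms mm', np.float64(0.86), 'n', np.int64(42), 'free', array([0.3696, 0.2568, 0.0467]))
wrist large_tub (array([0.5194, 0.4153]), 'rms mm', np.float64(3.27), 'n', np.int64(133), 'free', array([0.5196, 0.4154, 0.0658]))
wrist small_tub (array([ 0.4489, -0.115 ]), 'rms mm', np.float64(3.06), 'n', np.int64(44), 'free', array([ 0.4481, -0.1161,  0.0447]))
wrist large_lid None
wrist small_lid (array([0.3687, 0.2584]), 'rms mm', np.float64(0.57), 'n', np.int64(94), 'free', array([0.3683, 0.2578, 0.0464]))
shift [-0.1557 -0.0346  0.1987] turn 0.0 rows>= 5.0 q7 0.75 t 1.98
```

```bash
python3 - <<'E'
from h import *
go((.6245,.244,.10));go((.6245,.244,.021))
E
```

```text
shift [-0.163  -0.0195  0.1987] turn 0.0 rows>= 5.0 q7 0.75 t 1.98
shift [-0.163  -0.0195  0.2777] turn 0.0 rows>= 6.0 q7 0.75 t 1.98
```

```bash
python3 shift.py '-0.163 -0.0195 0.199 0;-0.163 -0.0195 0.199 0;-0.163 -0.0195 0.199 0;-0.163 -0.0195 0.199 0;-0.163 -0.0195 0.199 0;-0.163 -0.0195 0.199 0;-0.163 -0.0195 0.225 0;-0.163 -0.0195 0.25 0;-0.163 -0.0195 0.27 0;-0.163 -0.0195 0.277 0;-0.163 -0.0195 0.277 0' 0.06 && python3 shift.py '0 0 0 0;0 0 0 0;0 0 0 0;0 0 0 0' 0 30 && python3 shift.py '0 0 -0.03 0;0 0 -0.08 0;0 0 -0.13 0;0 0 -0.13 0;0 0 -0.13 0'
python3 - <<'E'
from h import *
s=snap("wrist"); cv2.imwrite("pics/w2.png",s["pixels"])
for o in ("large_tub","small_lid"): print(o,circ(s,*OBJ[o]))
go((.519,.415,.15));go((.519,.415,.094))
E
```

```text
time: 3.35
tool_pos: [0.6246, 0.2443, 0.0222]
tcp_rot: [[-0.972, 0.234, 0.0], [0.234, 0.972, 0.0], [-0.0, 0.001, -1.0]]
force: [-0.4, -0.6, 0.4]
finger_gap: 0.0602
finger_force: 0.0
time: 3.85
tool_pos: [0.6247, 0.2438, 0.0218]
tcp_rot: [[-0.972, 0.235, 0.0], [0.235, 0.972, 0.0], [-0.0, 0.0, -1.0]]
force: [0.0, 0.0, 0.7]
finger_gap: 0.0246
finger_force: 0.1
time: 4.47
tool_pos: [0.6237, 0.2434, 0.1507]
tcp_rot: [[-0.972, 0.235, -0.002], [0.235, 0.972, -0.001], [0.002, -0.001, -1.0]]
force: [-0.0, -0.4, -2.2]
finger_gap: 0.0234
finger_force: 30.0
large_tub (array([0.5194, 0.4151]), 'rms mm', np.float64(2.3), 'n', np.int64(132), 'free', array([0.5202, 0.4173, 0.064 ]))
small_lid None
shift [ 1.416e-01  1.425e-01 -1.000e-04] turn 0.0 rows>= 4.0 q7 0.96 t 4.53
shift [0.1414 0.1426 0.0559] turn 0.0 rows>= 4.0 q7 0.96 t 4.53
```

View pics/w2.png

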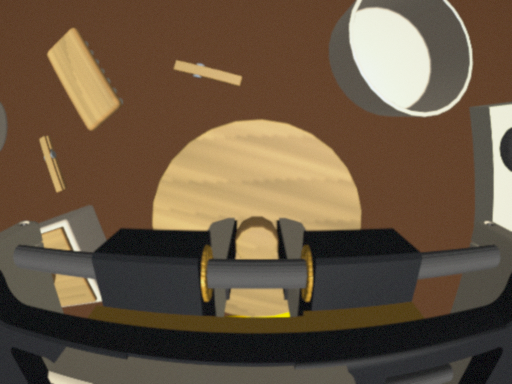

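The large lid is held level, with its near arc at rows 120–210, and the tub is at upper right (400,55). I'll fit the held lid's visible arc to get its offset in the hand.

```bash
cat >> h.py <<'E'
def held(rad,zoff=.0215,vmax=205,fn=None):
    "offset (world xy) of held lid centre from TCP, from visible near arc"
    s=snap("wrist"); st=arm.state(); R=np.array(st["tcp_rot"]); p=np.array(st["tool_pos"])
    if fn: cv2.imwrite(fn,s["pixels"])
    z=p[2]-zoff+.018; g=proj(s,[[*(p[:2]+R[:2,0]*rad*.75),z]])[0]
    cs=[c for c in cv2.findContours(masks(s)["wood"],cv2.RETR_EXTERNAL,cv2.CHAIN_APPROX_NONE)[0] if cv2.pointPolygonTest(c,(float(g[0]),float(g[1])),True)>0]
    c=max(cs,key=cv2.contourArea)[:,0]; P=plane(s,c[c[:,1]<vmax],z)
    P=P[abs(np.hypot(*(P-p[:2]).T)-rad)<.01]
    f=least_squares(lambda x:np.hypot(*(P-x).T)-rad,p[:2],loss="soft_l1",f_scale=.001)
    f3=least_squares(lambda x:np.hypot(*(P-x[:2]).T)-x[2],[*p[:2],rad],loss="soft_l1",f_scale=.001)
    print("held offset tool axes mm",np.round(1e3*R.T[:2,:2]@(f.x-p[:2]),2),"n",len(P),"free r",f3.x[2].round(4)); return f.x-p[:2]
E
python3 - <<'E'
from h import *
o=held(.067); c=np.array([.519,.415])-o
go((*c,.15));go((*c,.0935))
E
```

```text
held offset tool axes mm [-0.92  1.  ] n 262 free r 0.0662
shift [ 0.1424  0.1415 -0.0004] turn 0.0 rows>= 4.0 q7 0.96 t 4.58
shift [0.1422 0.1417 0.0561] turn 0.0 rows>= 4.0 q7 0.96 t 4.58
```

```bash
python3 shift.py '0.142 0.1415 0 0;0.142 0.1415 0 0;0.142 0.1415 0 0;0.142 0.1415 0 0;0.142 0.1415 0 0;0.142 0.1415 0 0;0.142 0.1415 0.02 0;0.142 0.1415 0.04 0;0.142 0.1415 0.047 0;0.142 0.1415 0.051 0;0.142 0.1415 0.055 0;0.142 0.1415 0.058 0;0.142 0.1415 0.058 0'
```

```text
time: 6.2
tool_pos: [0.5197, 0.4147, 0.0937]
tcp_rot: [[-0.972, 0.234, 0.0], [0.234, 0.972, -0.0], [-0.0, -0.0, -1.0]]
force: [-0.2, 0.5, -0.4]
finger_gap: 0.0233
finger_force: 30.0
```

```bash
python3 shift.py '0 0 0.001 0;0 0 0.002 0;0 0 0.002 0'; python3 shift.py '0 0 0 0;0 0 0 0' 0.06; python3 shift.py '0 0 -0.03 0;0.0 0 -0.08 0;0 0 -0.13 0;0 0 -0.18 0;0 0 -0.18 0'
python3 - <<'E'
from h import *
s=snap("wrist"); cv2.imwrite("pics/w3.png",s["pixels"])
print(circ(s,"wood",(.519,.415),.088,.067)); print(circ(s,*OBJ["small_lid"]))
go((.3686,.2575,.10))
E
```

```text
time: 6.58
tool_pos: [0.5199, 0.4148, 0.0919]
tcp_rot: [[-0.972, 0.234, 0.0], [0.234, 0.972, 0.0], [-0.0, 0.0, -1.0]]
force: [-0.5, -0.3, 0.0]
finger_gap: 0.0233
finger_force: 30.0
time: 6.82
tool_pos: [0.5199, 0.4147, 0.0918]
tcp_rot: [[-0.972, 0.235, 0.0], [0.235, 0.972, 0.0], [-0.0, 0.0, -1.0]]
force: [-0.2, 0.1, 0.4]
finger_gap: 0.0392
finger_force: 0.0
time: 7.45
tool_pos: [0.5219, 0.4161, 0.2772]
tcp_rot: [[-0.972, 0.235, 0.009], [0.235, 0.972, 0.007], [-0.007, 0.009, -1.0]]
force: [-0.9, -0.2, 0.2]
finger_gap: 0.0601
finger_force: 0.0
(array([0.5193, 0.4159]), 'rms mm', np.float64(0.53), 'n', np.int64(160), 'free', array([0.52  , 0.4157, 0.0664]))
(array([0.3685, 0.2586]), 'rms mm', np.float64(0.6), 'n', np.int64(86), 'free', array([0.368 , 0.2577, 0.0463]))
shift [ 0.1113 -0.1896  0.173 ] turn 0.0 rows>= 5.0 q7 0.66 t 7.5
```

View pics/w3.png

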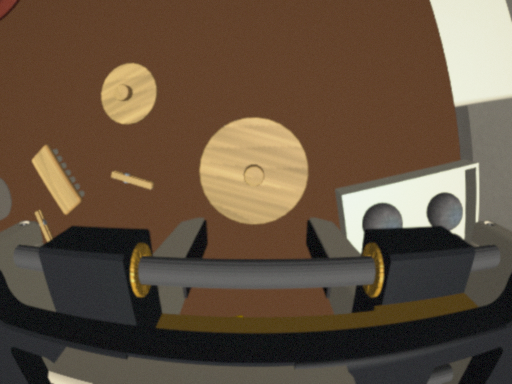

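The large lid sits centred on its tub at (254,170); the small lid is at (129,93). Now the small lid.

```bash
python3 shift.py '0.111 -0.19 0.17 0;0.111 -0.19 0.17 0;0.111 -0.19 0.17 0;0.111 -0.19 0.17 0;0.111 -0.19 0.17 0;0.111 -0.19 0.17 0;0.111 -0.19 0.17 0' 
python3 - <<'E'
from h import *
go((.3685,.258,.021))
E
```

```text
time: 8.38
tool_pos: [0.3686, 0.2572, 0.1019]
tcp_rot: [[-0.972, 0.234, 0.002], [0.234, 0.972, 0.001], [-0.001, 0.002, -1.0]]
force: [-0.4, -1.1, -0.6]
finger_gap: 0.0603
finger_force: 0.0
shift [0.0004 0.0006 0.0809] turn 0.0 rows>= 2.0 q7 0.73 t 8.38
```

```bash
python3 shift.py '0 0 0.04 0;0 0 0.06 0;0 0 0.075 0;0 0 0.08 0;0 0 0.08 0;0 0 0.08 0' && python3 shift.py '0 0 0 0;0 0 0 0;0 0 0 0;0 0 0 0' 0 30 && python3 shift.py '0 0 -0.03 0;0 0 -0.08 0;0 0 -0.13 0;0 0 -0.13 0;0 0 -0.13 0'
python3 - <<'E'
from h import *
o=held(.047); c=np.array([.449,-.1137])-o
go((*c,.15));go((.5,.1,.15))
E
```

```text
time: 9.12
tool_pos: [0.368, 0.2566, 0.0223]
tcp_rot: [[-0.972, 0.234, 0.001], [0.234, 0.972, 0.001], [-0.001, 0.001, -1.0]]
force: [0.0, 0.5, -0.2]
finger_gap: 0.06
finger_force: 0.0
time: 9.62
tool_pos: [0.3673, 0.256, 0.0217]
tcp_rot: [[-0.972, 0.235, 0.0], [0.235, 0.972, 0.0], [-0.0, 0.0, -1.0]]
force: [0.1, 1.0, -0.6]
finger_gap: 0.0246
finger_force: 0.1
time: 10.25
tool_pos: [0.3666, 0.2555, 0.1511]
tcp_rot: [[-0.972, 0.234, -0.001], [0.234, 0.972, -0.001], [0.001, -0.001, -1.0]]
force: [-0.2, -0.7, -0.4]
finger_gap: 0.0235
finger_force: 30.0
held offset tool axes mm [0. 0.] n 0 free r 0.047
shift [-0.1669 -0.3393  0.001 ] turn 0.0 rows>= 7.0 q7 0.72 t 10.3
shift [-0.1664 -0.1196  0.0005] turn 0.0 rows>= 4.0 q7 0.72 t 10.3
```

```bash
python3 shift.py '-0.05 -0.036 0 0;-0.1 -0.072 0 0;-0.15 -0.108 0 0;-0.1664 -0.15 0 0;-0.1664 -0.2 0 0;-0.1664 -0.25 0 0;-0.1664 -0.3 0 0;-0.167 -0.339 0 0;-0.167 -0.339 0 0;-0.167 -0.339 0 0;-0.167 -0.339 0 0'
python3 - <<'E'
from h import *
o=held(.047,vmax=222,fn="pics/w4.png"); c=np.array([.449,-.1137])-o
go((*c,.0865))
E
```

```text
time: 11.68
tool_pos: [0.4502, -0.111, 0.151]
tcp_rot: [[-0.973, 0.232, -0.001], [0.232, 0.973, 0.001], [0.002, 0.001, -1.0]]
force: [-0.2, 0.4, -1.5]
finger_gap: 0.023
finger_force: 30.0
held offset tool axes mm [0. 0.] n 0 free r 0.047
shift [ 0.0006 -0.0028  0.0647] turn 0.0 rows>= 2.0 q7 1.58 t 11.72
```

View pics/w4.png

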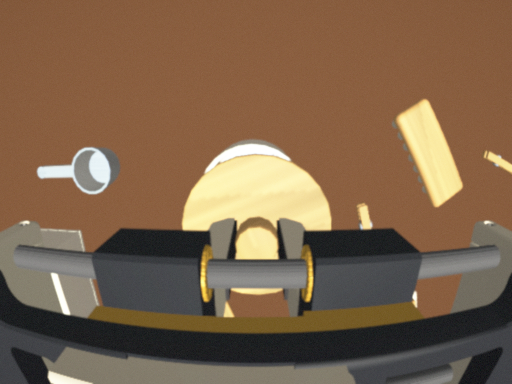

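The small lid is held over the small tub, its near arc at rows 155–220; the scoop is at left, cup (95,170), handle end (42,172).

```bash
sed -i 's/(10,50,140),(30,200,255)/(8,30,140),(32,200,255)/' h.py; python3 - <<'E'
from h import *
h=cv2.cvtColor(cv2.imread("pics/w4.png"),cv2.COLOR_BGR2HSV); print([h[v,u] for u,v in((215,190),(300,190),(255,165),(225,215))])
o=held(.047,vmax=222); o=o if 0 else o
c=np.array([.449,-.1137])-o
go((*c,.0865))
s=snap("wrist");st=arm.state();print(proj(s,[[*st["tool_pos"][:2],.147]]), plane(s,[[255,154]],.147)-st["tool_pos"][:2])
E
```

```text
[array([ 26,  71, 254], dtype=uint8), array([ 24,  84, 250], dtype=uint8), array([ 25,  72, 253], dtype=uint8), array([ 24,  87, 251], dtype=uint8)]
held offset tool axes mm [0. 0.] n 0 free r 0.047
shift [ 0.0007 -0.0026  0.0648] turn 0.0 rows>= 2.0 q7 1.58 t 11.78
[[254.39120463 229.43941874]] [[-0.04495127  0.01117868]]
```

```bash
sed -i 's/(8,30,140),(32,200,255)/(8,30,140),(32,135,255)/' h.py; python3 - <<'E'
from h import *
o=held(.047,vmax=222)
s=snap("wrist")
c=np.array([.449,-.1137])-o
go((*c,.0865))
# scoop & box in this view
for c in contours(masks(s)["white"],100):
    (u,v),r=cv2.minEnclosingCircle(c)
    print((int(u),int(v)),int(r))
E
```

```text
held offset tool axes mm [4.62 0.42] n 328 free r 0.043
shift [-0.0037 -0.0023  0.0651] turn 0.0 rows>= 2.0 q7 1.58 t 11.93
(431, 370) 40
(236, 354) 194
(256, 281) 52
(467, 261) 53
(49, 269) 61
(289, 238) 21
(223, 238) 21
(284, 184) 24
(78, 167) 41
(249, 165) 43
```

```bash
sed -i 's/(8,30,140),(32,135,255)/(8,55,140),(32,140,255)/' h.py; python3 - <<'E'
from h import *
o=held(.047,vmax=222)
c=np.array([.449,-.1137])-o
go((*c,.0865))
E
```

```text
held offset tool axes mm [48.18 31.7 ] n 6 free r 0.0031
shift [-0.0473 -0.0334  0.0652] turn 0.0 rows>= 2.0 q7 1.58 t 11.97
```

```bash
python3 - <<'E'
from h import *
s=snap("wrist");st=arm.state();R=np.array(st["tcp_rot"])
b=s["pixels"].astype(int); g=b[:,:,0]  # blue: wood bright, counter dark
m=((g>110)).astype(np.uint8)
c0=proj(s,[[*st["tool_pos"][:2],.147]])[0]
P=[]
for a in np.radians(list(range(183,230,3))+list(range(312,358,3))):   # skip the part against the tub
    d=np.array([np.cos(a),np.sin(a)]); rr=np.arange(45,100,.25)
    q=c0+rr[:,None]*d; prof=cv2.remap(g.astype(np.float32),q[:,0].astype(np.float32)[None],q[:,1].astype(np.float32)[None],1)[0]
    k=np.argmin(np.gradient(cv2.GaussianBlur(prof[None],(9,1),0)[0])); P.append(q[k])
P=plane(s,P,.1475); v=(P-st["tool_pos"][:2])@R[:2,:2]; 
f=least_squares(lambda x:np.hypot(*(v-x[:2]).T)-.047,[0,0],loss="soft_l1",f_scale=.001)
f3=least_squares(lambda x:np.hypot(*(v-x[:2]).T)-x[2],[0,0,.047],loss="soft_l1",f_scale=.001)
print(f.x,f3.x,np.sqrt(np.mean(f.fun**2)))
o=R[:2,:2]@f.x; go((*(np.array([.449,-.1137])-o),.0865))
E
```

```text
[-0.00137244  0.0011793 ] [-0.00038249  0.00116905  0.04645255] 0.00026558392596445676
shift [ 0.0022 -0.0027  0.0652] turn 0.0 rows>= 2.0 q7 1.58 t 12.03
```

```bash
python3 shift.py '0.0018 -0.0027 0.03 0;0.0018 -0.0027 0.045 0;0.0018 -0.0027 0.05 0;0.0018 -0.0027 0.054 0;0.0018 -0.0027 0.058 0;0.0018 -0.0027 0.062 0;0.0018 -0.0027 0.065 0;0.0018 -0.0027 0.066 0;0.0018 -0.0027 0.066 0'; python3 shift.py '0 0 0 0;0 0 0 0' 0.06; python3 shift.py '0 0 -0.03 0;0 0 -0.08 0;0 0 -0.13 0;0 0 -0.18 0;0 0 -0.18 0'
python3 - <<'E'
from h import *
s=snap("wrist"); cv2.imwrite("pics/w5.png",s["pixels"])
st=arm.state();print(st["tool_pos"])
E
```

```text
time: 13.15
tool_pos: [0.4477, -0.1149, 0.0858]
tcp_rot: [[-0.972, 0.235, -0.0], [0.235, 0.972, 0.0], [0.0, -0.0, -1.0]]
force: [-0.6, -0.4, 1.5]
finger_gap: 0.0234
finger_force: 30.0
time: 13.4
tool_pos: [0.4479, -0.115, 0.0857]
tcp_rot: [[-0.972, 0.235, 0.0], [0.235, 0.972, -0.0], [-0.0, -0.0, -1.0]]
force: [-0.3, -0.1, 0.4]
finger_gap: 0.0387
finger_force: 0.0
time: 14.02
tool_pos: [0.4501, -0.1156, 0.2694]
tcp_rot: [[-0.972, 0.235, 0.009], [0.235, 0.972, -0.002], [-0.009, 0.0, -1.0]]
force: [1.2, 0.2, -1.0]
finger_gap: 0.0599
finger_force: 0.0
[ 0.44849707 -0.11513719  0.26705356]
```

View pics/w5.png

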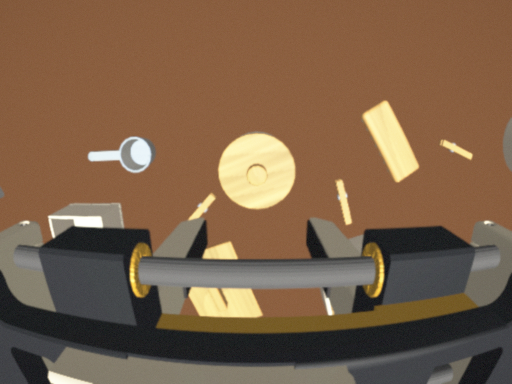

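The small lid is seated on its tub (257,170). The scoop shows with its cup at (137,154) and handle end at (90,156); the box is at (90,220). Next I'll measure scoop and box.

```bash
cat >> h.py <<'E'
def scoop(s,guess=(.395,-.275)):
    "mouth centre and handle direction from the grey-blue blob"
    h=cv2.cvtColor(s["pixels"],cv2.COLOR_BGR2HSV); b=s["pixels"].astype(int)
    m=((b[:,:,0]-b[:,:,2]>-5)&(h[:,:,2]>60)).astype(np.uint8)*255
    g=proj(s,[[*guess,.034]])[0]
    c=min(contours(m,80),key=lambda c:np.linalg.norm(c.mean(0)-g)); M=np.zeros_like(m); cv2.drawContours(M,[c.reshape(-1,1,2)],-1,255,-1)
    vu=np.argwhere(M>0)[:,::-1]; P=plane(s,vu,.033)
    # farthest point from cup = handle tip
    far=P[np.argmax(np.hypot(*(P-np.median(P,axis=0)).T))]; med=np.median(P,axis=0)
    d=np.hypot(*(P-far).T); H=P[(d<.045)]; hc=H.mean(0); u=np.linalg.svd(H-hc)[2][0]; u*=np.sign(u@(far-med))
    t=(P-hc)@u; n=(P-hc)@np.array([-u[1],u[0]])
    print("px",c.mean(0).round(1),"area",len(P),"hc",hc.round(4),"dir",round(np.degrees(np.arctan2(u[1],u[0])),1),"tip",(hc+u*t.max()).round(4),"cup end",(hc+u*t.min()).round(4),"len",round(np.ptp(t),4),"w",round(np.ptp(n),4),"handle w",round(np.ptp(n[d<.045]),4))
E
python3 - <<'E'
from h import *
scoop(dict(snap("top"),pixels=cv2.imread("pics/top0.png")));scoop(dict(snap("scene"),pixels=cv2.imread("pics/scene0.png")));scoop(snap("wrist"))
s=dict(snap("top"),pixels=cv2.imread("pics/top0.png"))
E
```

```text
px [371.3 253.9] area 466 hc [ 0.3747 -0.3364] dir -103.1 tip [ 0.3695 -0.3587] cup end [ 0.3942 -0.2528] len 0.1087 w 0.0503 handle w 0.0138
px [95.8 46.4] area 584 hc [-0.0771 -0.7705] dir -130.5 tip [-0.0936 -0.7899] cup end [ 0.0447 -0.6282] len 0.2128 w 0.1071 handle w 0.0382
px [122.5 158.6] area 1233 hc [ 0.3756 -0.3366] dir -103.5 tip [ 0.3702 -0.3591] cup end [ 0.3959 -0.2518] len 0.1104 w 0.0506 handle w 0.0138
```

```bash
python3 - <<'E'
from h import *
go((.3789,-.3211,.10),166.7)
E
```

```text
shift [ 0.0169 -0.2165  0.1643] turn 1.566 rows>= 9.0 q7 1.57 t 14.28
```

```bash
python3 shift.py '0.0169 -0.06 0 -0.188;0.0169 -0.12 0.02 -0.376;0.0169 -0.17 0.06 -0.56;0.0169 -0.2165 0.1 -0.75;0.0169 -0.2165 0.13 -0.94;0.0169 -0.2165 0.164 -1.12;0.0169 -0.2165 0.164 -1.3;0.0169 -0.2165 0.164 -1.48;0.0169 -0.2165 0.164 -1.576;0.0169 -0.2165 0.164 -1.576;0.0169 -0.2165 0.164 -1.576' 0.05
python3 - <<'E'
from h import *
s=snap("wrist"); cv2.imwrite("pics/w6.png",s["pixels"]); scoop(s); go((.3789,-.3211,.012),166.7)
E
```

```text
time: 15.65
tool_pos: [0.3799, -0.3213, 0.1009]
tcp_rot: [[-0.232, -0.973, -0.001], [-0.973, 0.232, 0.001], [-0.001, 0.002, -1.0]]
force: [0.0, 0.3, 0.2]
finger_gap: 0.05
finger_force: 0.0
px [259.3 272.9] area 4807 hc [ 0.3276 -0.2357] dir 170.6 tip [ 0.3057 -0.2321] cup end [ 0.4892 -0.2624] len 0.186 w 0.0388 handle w 0.0281
shift [0.0001 0.0012 0.0893] turn -0.001 rows>= 2.0 q7 2.84 t 15.7
```

View pics/w6.png

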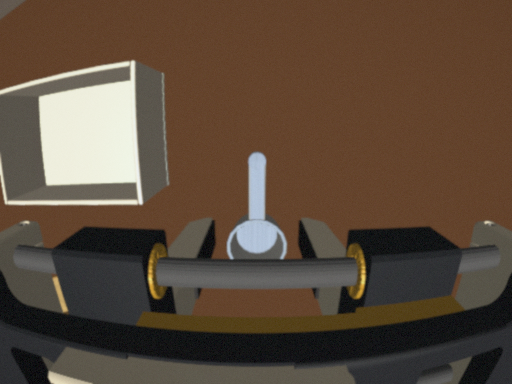

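The scoop is centred below the gripper, handle tip at (257,157); the box is at left (100,135). The last joint is at its range limit, so I'll take the equivalent half turn back.

```bash
python3 shift.py '0 0 0 0.188;0 0 0 0.376;0 0 0 0.564;0 0 0 0.752;0 0 0 0.94;0 0 0 1.128;0 0 0 1.316;0 0 0 1.504;0 0 0 1.692;0 0 0 1.88;0 0 0 2.068;0 0 0 2.256;0 0 0 2.444;0 0 0 2.632;0 0 0 2.82;0 0 0 3.0;0 0 0 3.1416;0 0 0 3.1416;0 0 0 3.1416'
python3 - <<'E'
from h import *
go((.3789,-.3211,.012),166.7)
print(np.degrees(np.arctan2(*np.array(arm.state()["tcp_rot"])[[1,0],1])))
E
```

```text
time: 18.08
tool_pos: [0.3809, -0.3213, 0.1021]
tcp_rot: [[0.227, 0.974, 0.001], [0.974, -0.227, -0.001], [-0.001, 0.001, -1.0]]
force: [0.2, 0.2, 0.2]
finger_gap: 0.05
finger_force: 0.0
shift [-0.0002 -0.0021  0.0901] turn 0.003 rows>= 2.0 q7 0.45 t 18.07
-13.128971433544146
```

```bash
python3 shift.py '0 -0.0015 0.04 0;0 -0.0015 0.065 0;0 -0.0015 0.08 0;0 -0.0015 0.089 0;0 -0.0015 0.089 0;0 -0.0015 0.089 0' && python3 shift.py '0 0 0 0;0 0 0 0;0 0 0 0;0 0 0 0' 0 30 && python3 shift.py '0 0 -0.03 0;0 0 -0.08 0;0 0 -0.13 0;0 0 -0.17 0;0 0 -0.17 0;0 0 -0.17 0'
python3 - <<'E'
from h import *
s=snap("wrist"); cv2.imwrite("pics/w7.png",s["pixels"]); t=snap("top"); cv2.imwrite("pics/t7.png",t["pixels"])
go((.5,-.4,.18),76)
E
```

```text
time: 18.82
tool_pos: [0.3795, -0.3215, 0.0133]
tcp_rot: [[0.229, 0.973, 0.001], [0.973, -0.229, -0.001], [-0.001, 0.001, -1.0]]
force: [0.3, 0.6, 0.1]
finger_gap: 0.0498
finger_force: 0.0
time: 19.32
tool_pos: [0.3791, -0.3211, 0.0127]
tcp_rot: [[0.229, 0.973, 0.0], [0.973, -0.229, -0.0], [-0.0, 0.0, -1.0]]
force: [0.4, -0.0, -0.8]
finger_gap: 0.0146
finger_force: 0.1
time: 20.08
tool_pos: [0.3783, -0.3205, 0.1818]
tcp_rot: [[0.229, 0.973, -0.002], [0.973, -0.229, 0.001], [0.001, -0.002, -1.0]]
force: [0.3, 1.3, -1.2]
finger_gap: 0.014
finger_force: 29.9
shift [-0.0496  0.1369  0.0005] turn -1.558 rows>= 9.0 q7 0.44 t 20.18
```

View pics/w7.png

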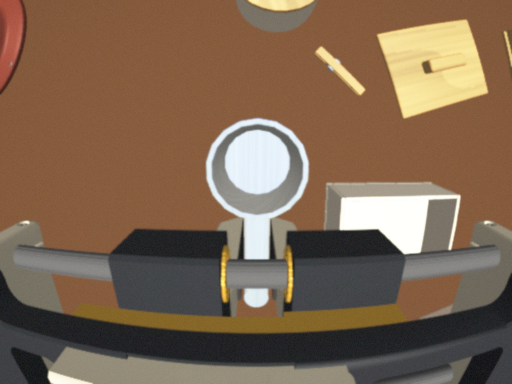

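Scoop held by its handle, cup at (257,160) toward tool +x, level. Now the box pose from its silhouette corners.

```bash
python3 - <<'E'
from h import *
for n,f in (("top","top0"),("scene","scene0")):
    s=dict(snap(n),pixels=cv2.imread(f"pics/{f}.png")); m=masks(s)["white"]; g=proj(s,[[.52,-.40,.05]])[0]
    c=min(contours(m,300),key=lambda c:np.linalg.norm(c.mean(0)-g))
    hull=cv2.convexHull(c.reshape(-1,1,2)); a=cv2.approxPolyDP(hull,2.0,True)[:,0]
    print(n,"cam",(-np.array(s["R"]).T@s["t"]).round(3))
    for i,p in enumerate(a):
        q=a[(i+1)%len(a)]; A,B=plane(s,[p,q],.07); 
        print(p,A.round(4),plane(s,[p],0)[0].round(4),"edge len",np.linalg.norm(B-A).round(4),"ang",np.degrees(np.arctan2(*(B-A)[::-1])).round(1))
    x,y=g.astype(int); cv2.imwrite(f"pics/box_{n}.png",cv2.resize(s["pixels"][y-50:y+50,x-50:x+50],None,fx=4,fy=4,interpolation=cv2.INTER_NEAREST))
im=np.hstack([cv2.imread("pics/box_top.png"),cv2.imread("pics/box_scene.png")]);cv2.imwrite("pics/box.png",im)
E
```

```text
top cam [0.412 0.021 0.939]
[395 171] [ 0.5889 -0.3498] [ 0.6032 -0.3796] edge len 0.0381 ang -68.7
[409 166] [ 0.6028 -0.3852] [ 0.6182 -0.418 ] edge len 0.0977 ang -102.9
[447 176] [ 0.581  -0.4804] [ 0.5946 -0.5208] edge len 0.1477 ang 167.3
[436 234] [ 0.4369 -0.448 ] [ 0.4389 -0.4857] edge len 0.042 ang 91.7
[419 234] [ 0.4357 -0.406 ] [ 0.4376 -0.4404] edge len 0.0878 ang 77.4
[384 225] [ 0.4549 -0.3203] [ 0.4583 -0.3478] edge len 0.1373 ang -12.4
scene cam [1.146 0.098 0.948]
[113 139] [ 0.4395 -0.4498] [ 0.3832 -0.4935] edge len 0.1005 ang 79.7
[143 147] [ 0.4575 -0.3509] [ 0.4026 -0.3867] edge len 0.0585 ang 34.6
[149 161] [ 0.5057 -0.3177] [ 0.4546 -0.3508] edge len 0.1426 ang -10.4
[124 201] [ 0.6459 -0.3434] [ 0.606  -0.3787] edge len 0.0941 ang -102.1
[ 94 191] [ 0.6262 -0.4355] [ 0.5848 -0.478 ] edge len 0.0564 ang -132.6
[ 85 178] [ 0.588 -0.477] [ 0.5436 -0.5229] edge len 0.151 ang 169.6
```

View pics/box.png

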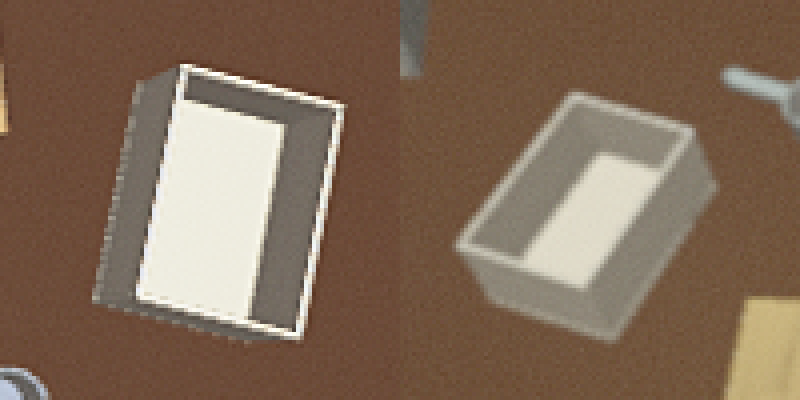

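Box crop: rim corners are clear in both views, giving centre ≈ (0.521, -0.415) and long axis ≈ -12°. Rim edges come out at 148–151 and 98–100 mm against 150 and 104.

```bash
python3 - <<'E'
from h import *
go((.507,-.4125,.18),78)
E
python3 shift.py '-0.063 0.06 0 0.188;-0.063 0.1 0 0.376;-0.063 0.147 0 0.56;-0.063 0.147 0 0.75;-0.063 0.147 0 0.94;-0.063 0.147 0 1.12;-0.063 0.147 0 1.3;-0.063 0.147 0 1.48;-0.063 0.147 0 1.55;-0.063 0.147 0 1.55;-0.063 0.147 0 1.55'
python3 - <<'E'
from h import *
s=snap("wrist"); cv2.imwrite("pics/w8.png",s["pixels"])
go((.507,-.4125,.0170),78)
E
```

```text
shift [-0.06    0.1463  0.0007] turn 1.549 rows>= 9.0 q7 0.44 t 20.27
time: 21.65
tool_pos: [0.5075, -0.4159, 0.1819]
tcp_rot: [[0.978, -0.208, -0.001], [-0.208, -0.978, 0.001], [-0.001, -0.001, -1.0]]
force: [-0.1, -0.3, -1.2]
finger_gap: 0.0141
finger_force: 29.9
shift [-0.0011 -0.0032  0.1651] turn -0.0 rows>= 3.0 q7 -0.85 t 21.7
```

View pics/w8.png

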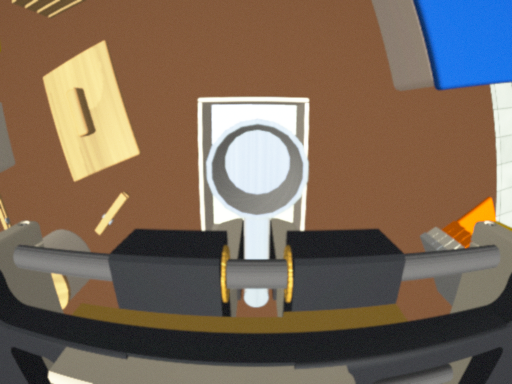

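The scoop hangs over the box, well aligned with it; the far rim corners are at about (198,98) and (309,98).

```bash
python3 - <<'E'
from h import *
s=snap("wrist"); A,B=plane(s,[(198.5,97.5),(309,97.5)],.07); print(A,B,np.linalg.norm(A-B)); C,D=plane(s,[(198.5,180),(308,180)],.07)
for P,Q in((C,A),(D,B)): print(np.degrees(np.arctan2(*(Q-P)[::-1])))
u=np.array([np.cos(np.radians(-12.3)),np.sin(np.radians(-12.3))]); print("centre",(A+B)/2-.075*u)
E
python3 shift.py '-0.001 -0.003 0.05 0;-0.001 -0.003 0.1 0;-0.001 -0.003 0.12 0;-0.001 -0.003 0.14 0;-0.001 -0.003 0.15 0;-0.001 -0.003 0.158 0;-0.001 -0.003 0.162 0;-0.001 -0.003 0.164 0;-0.001 -0.003 0.164 0'
```

```text
[ 0.60488323 -0.3802361 ] [ 0.58310322 -0.48126652] 0.10335141516680617
-13.424338386786467
-11.526488065202608
centre [ 0.52071481 -0.41477403]
time: 22.88
tool_pos: [0.5075, -0.4132, 0.019]
tcp_rot: [[0.978, -0.209, 0.0], [-0.209, -0.978, -0.0], [0.001, 0.0, -1.0]]
force: [-0.3, -0.9, -0.7]
finger_gap: 0.0137
finger_force: 29.9
```

```bash
python3 shift.py '0 0 0.001 0;0 0 0.001 0;0 0 0.001 0'; python3 shift.py '0 0 0.001 0;0 0 0.001 0'; python3 shift.py '0 0 0 0;0 0 0 0' 0.035; python3 shift.py '0 0 -0.02 0;0 0 -0.06 0;0 0 -0.11 0;0 0 -0.17 0;0 0 -0.23 0;0 0 -0.23 0;0 0 -0.23 0'
python3 - <<'E'
from h import *
s=snap("wrist"); cv2.imwrite("pics/w9.png",s["pixels"])
E
```

```text
time: 23.25
tool_pos: [0.5074, -0.4131, 0.0178]
tcp_rot: [[0.978, -0.209, 0.0], [-0.209, -0.978, -0.0], [0.0, 0.0, -1.0]]
force: [-0.2, -0.1, -0.6]
finger_gap: 0.0138
finger_force: 29.9
time: 23.5
tool_pos: [0.5074, -0.4131, 0.0168]
tcp_rot: [[0.978, -0.209, 0.0], [-0.209, -0.978, -0.0], [0.0, 0.0, -1.0]]
force: [-0.6, -0.6, -0.0]
finger_gap: 0.0135
finger_force: 29.9
time: 23.75
tool_pos: [0.5074, -0.413, 0.0167]
tcp_rot: [[0.978, -0.209, 0.0], [-0.209, -0.978, -0.0], [0.0, 0.0, -1.0]]
force: [-0.5, -0.2, -0.2]
finger_gap: 0.029
finger_force: 0.0
time: 24.62
tool_pos: [0.507, -0.4127, 0.2474]
tcp_rot: [[0.978, -0.209, 0.001], [-0.209, -0.978, -0.0], [0.001, -0.0, -1.0]]
force: [-0.7, -0.6, -0.9]
finger_gap: 0.0353
finger_force: 0.0
```

View pics/w9.png

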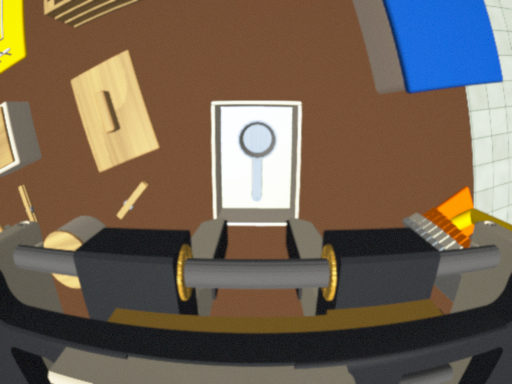

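The scoop lies mouth up on the box floor, cup (257,139). The full rim is visible, (211,101) to (299,224), and the box lid is at (115,110).

```bash
cat >> h.py <<'E'
def rect(s,m,guess,z,t=40):
    g=proj(s,[[*guess,z]])[0]
    cs=[c for c in contours(m,t) if cv2.pointPolygonTest(c.reshape(-1,1,2),(float(g[0]),float(g[1])),False)>=0]
    if not cs: return None
    c=max(cs,key=len); P=plane(s,cv2.convexHull(c.reshape(-1,1,2))[:,0],z); q=cv2.minAreaRect((P*1000).astype(np.float32)); b=cv2.boxPoints(q)
    e=b[1]-b[0] if np.linalg.norm(b[1]-b[0])>np.linalg.norm(b[2]-b[1]) else b[2]-b[1]
    print("rect ctr mm",np.round(q[0],1),"size",np.round(q[1],1),"long axis",round(np.degrees(np.arctan2(e[1],e[0]))%180,1),"px",c.mean(0).round(0))
E
python3 - <<'E'
from h import *
t=dict(snap("top"),pixels=cv2.imread("pics/top0.png")); sc=dict(snap("scene"),pixels=cv2.imread("pics/scene0.png")); w=snap("wrist")
for n,s in(("top",t),("scene",sc),("wrist",w)): print(n); rect(s,masks(s)["wood"],(.635,-.215),.018)
rect(w,masks(w)["white"],(.52,-.415),.07)
c=plane(w,[(211,101),(302,101),(299.5,224.5),(213.5,224.5)],.07); print(c, c.mean(0)); 
print([np.linalg.norm(c[i]-c[(i+1)%4]).round(4) for i in range(4)], np.degrees(np.arctan2(*((c[0]+c[1]-c[2]-c[3])[::-1]))))
E
```

```text
top
rect ctr mm [ 634.6 -225.2] size [153.3 107.8] long axis 6.1 px [339. 156.]
scene
rect ctr mm [ 638.1 -225.5] size [156.7 110. ] long axis 6.0 px [171. 215.]
wrist
rect ctr mm [ 636.2 -226.1] size [154.3 108.6] long axis 6.0 px [114. 111.]
rect ctr mm [ 498.6 -408.8] size [166.6 197.1] long axis 167.9 px [256. 186.]
[[ 0.60374007 -0.3785165 ]
 [ 0.5819481  -0.48013383]
 [ 0.43675805 -0.4500025 ]
 [ 0.45888807 -0.3464782 ]] [ 0.52033357 -0.41378276]
[np.float64(0.1039), np.float64(0.1483), np.float64(0.1059), np.float64(0.1484)] -12.098111887165201
```

```bash
python3 - <<'E'
from h import *
go((.636,-.2255,.10),96); go((.636,-.2255,.021),96)
E
```

```text
shift [ 0.0876 -0.2095  0.1451] turn -0.316 rows>= 5.0 q7 -0.88 t 24.82
shift [ 0.0879 -0.2094  0.2241] turn -0.316 rows>= 6.0 q7 -0.88 t 24.82
```

```bash
python3 shift.py '0.025 -0.055 0 -0.1;0.05 -0.11 0.03 -0.2;0.07 -0.16 0.08 -0.3;0.0876 -0.2095 0.12 -0.316;0.0876 -0.2095 0.145 -0.316;0.0876 -0.2095 0.145 -0.316;0.0876 -0.2095 0.145 -0.316' 0.05
python3 - <<'E'
from h import *
go((.636,-.2255,.021),96)
E
```

```text
time: 25.7
tool_pos: [0.6365, -0.229, 0.1027]
tcp_rot: [[0.995, 0.103, 0.001], [0.103, -0.995, -0.003], [0.0, 0.003, -1.0]]
force: [0.0, -0.5, 0.7]
finger_gap: 0.0502
finger_force: 0.0
shift [-0.0002 -0.0037  0.0817] turn -0.002 rows>= 2.0 q7 -0.9 t 25.7
```

```bash
python3 shift.py '0 -0.001 0.04 0;0 -0.001 0.06 0;0 -0.001 0.075 0;0 -0.001 0.08 0;0 -0.001 0.08 0;0 -0.001 0.08 0' && python3 shift.py '0 0 0 0;0 0 0 0;0 0 0 0;0 0 0 0' 0 35 && python3 shift.py '0 0 -0.03 0;0 0 -0.08 0;0 0 -0.13 0;0 0 -0.15 0;0 0 -0.15 0;0 0 -0.15 0'
python3 - <<'E'
from h import *
s=snap("wrist"); cv2.imwrite("pics/w10.png",s["pixels"])
go((.5205,-.4143,.17),78)
E
```

```text
time: 26.45
tool_pos: [0.6374, -0.2259, 0.0227]
tcp_rot: [[0.994, 0.105, 0.002], [0.105, -0.994, -0.001], [0.002, 0.001, -1.0]]
force: [0.4, -0.6, 0.2]
finger_gap: 0.0498
finger_force: 0.0
time: 26.95
tool_pos: [0.6368, -0.2257, 0.0217]
tcp_rot: [[0.994, 0.105, 0.0], [0.105, -0.994, -0.0], [0.0, 0.0, -1.0]]
force: [-0.2, -0.0, 0.4]
finger_gap: 0.0156
finger_force: 35.0
time: 27.7
tool_pos: [0.6356, -0.2248, 0.1698]
tcp_rot: [[0.994, 0.105, -0.003], [0.105, -0.994, 0.001], [-0.003, -0.002, -1.0]]
force: [0.1, -1.0, -2.0]
finger_gap: 0.0156
finger_force: 35.0
shift [-0.1343  0.1764 -0.0004] turn 0.315 rows>= 4.0 q7 -0.93 t 27.75
```

View pics/w10.png

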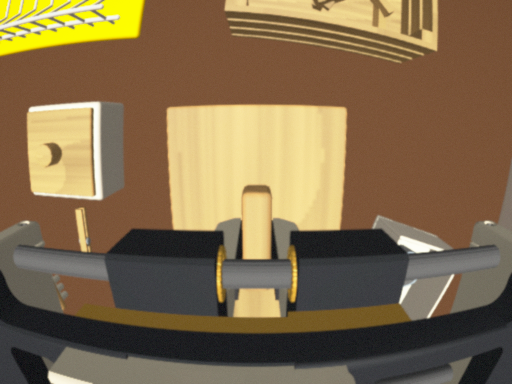

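The box lid is held squarely, far edge from (167,107) to (346,107). I'll check its offset and move over the box.

```bash
cat >> h.py <<'E'
def lidedge(a,b,zoff=-.0037):
    s=snap("wrist");st=arm.state();R=np.array(st["tcp_rot"]);v=(plane(s,[a,b],st["tool_pos"][2]+zoff)-st["tool_pos"][:2])@R[:2,:2]
    print("edge in tool axes",v.round(4),"mid",v.mean(0).round(4),"tilt deg",np.degrees(np.arctan2(v[1,0]-v[0,0],v[1,1]-v[0,1])).round(2))
E
python3 - <<'E'
from h import *
lidedge((167,107),(346.5,107))
E
python3 shift.py '-0.035 0.045 0 0.08;-0.07 0.09 0 0.16;-0.1 0.13 0 0.24;-0.134 0.177 0 0.315;-0.134 0.177 0 0.315;-0.134 0.177 0 0.315;-0.134 0.177 0 0.315'
python3 - <<'E'
from h import *
s=snap("wrist"); cv2.imwrite("pics/w11.png",s["pixels"])
go((.5205,-.4143,.0865),78)
E
```

```text
edge in tool axes [[ 0.0746 -0.0532]
 [ 0.0746  0.0513]] mid [ 0.0746 -0.0009] tilt deg -0.02
time: 28.68
tool_pos: [0.5236, -0.4133, 0.1708]
tcp_rot: [[0.979, -0.205, -0.0], [-0.205, -0.979, 0.002], [-0.0, -0.002, -1.0]]
force: [0.4, 1.0, -2.0]
finger_gap: 0.0156
finger_force: 35.0
shift [-0.0027  0.0016  0.0845] turn 0.003 rows>= 2.0 q7 -0.86 t 28.73
```

View pics/w11.png

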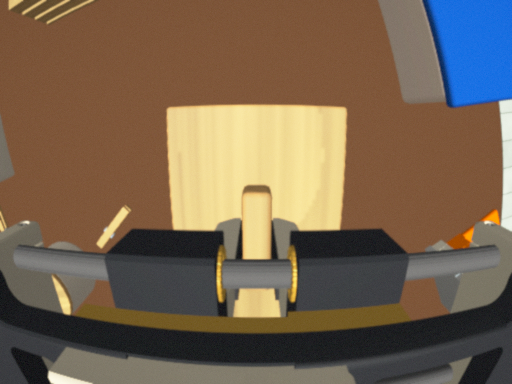

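The lid covers the box; edge at (167–346,107). Descending to just above the rim, then rechecking.

```bash
python3 shift.py '-0.0017 0.002 0.04 0;-0.0017 0.002 0.06 0;-0.0017 0.002 0.07 0;-0.0017 0.002 0.07 0;-0.0017 0.002 0.07 0;-0.0017 0.002 0.07 0'
python3 - <<'E'
from h import *
go((.5205,-.4143,.0817),78)
E
```

```text
time: 29.48
tool_pos: [0.5205, -0.4176, 0.1028]
tcp_rot: [[0.978, -0.208, 0.002], [-0.208, -0.978, -0.001], [0.002, 0.001, -1.0]]
force: [0.8, -0.7, -1.9]
finger_gap: 0.016
finger_force: 35.0
shift [-0.0008 -0.0033  0.0211] turn -0.0 rows>= 1.0 q7 -0.83 t 29.48
```

```bash
python3 shift.py '0 -0.0025 0 0;0 -0.0025 0.003 0;0 -0.0025 0.003 0;0 -0.0025 0.003 0'
python3 - <<'E'
from h import *
go((.5205,-.4143,.0817),78)
E
```

```text
time: 29.98
tool_pos: [0.5204, -0.4148, 0.0986]
tcp_rot: [[0.978, -0.208, -0.0], [-0.208, -0.978, 0.0], [-0.0, 0.0, -1.0]]
force: [-0.7, -0.5, -1.2]
finger_gap: 0.0157
finger_force: 35.0
shift [-0.     -0.0005  0.0169] turn -0.0 rows>= 1.0 q7 -0.83 t 29.98
```

```bash
python3 shift.py '0.0005 0 0.004 0;0.0005 0 0.008 0;0.0005 0 0.011 0;0.0005 0 0.014 0;0.0005 0 0.0165 0;0.0005 0 0.0175 0;0.0005 0 0.0175 0'
```

```text
time: 30.85
tool_pos: [0.521, -0.4149, 0.0817]
tcp_rot: [[0.978, -0.208, 0.0], [-0.208, -0.978, -0.0], [0.0, 0.0, -1.0]]
force: [-0.8, 0.4, 2.5]
finger_gap: 0.0161
finger_force: 35.0
```

Seated at the expected height. Release, back off, and verify all three from the fixed cameras.

```bash
python3 shift.py '0 0 0 0;0 0 0 0' 0.04; python3 shift.py '0 0 -0.03 0;0 0 -0.08 0;0 0 -0.14 0;0 0 -0.2 0;0 0 -0.2 0;0 0 -0.2 0'
python3 - <<'E'
from h import *
t=snap("top");s=snap("scene");w=snap("wrist")
cv2.imwrite("pics/fin.png",np.vstack([np.hstack([cv2.resize(t["pixels"],(400,300)),cv2.resize(s["pixels"],(400,300))]),np.hstack([cv2.resize(w["pixels"],(400,300)),cv2.resize(s["pixels"][110:260,60:260],(400,300))])]))
for n,x in(("top",t),("scene",s)):
    for g,z,r in (((.519,.415),.088,.067),((.449,-.1137),.082,.047)): print(n,circ(x,"wood",g,z,r))
    rect(x,masks(x)["wood"],(.54,-.43),.078)
rect(w,masks(w)["wood"],(.54,-.43),.078)
E
```

```text
time: 31.1
tool_pos: [0.5211, -0.4151, 0.0812]
tcp_rot: [[0.978, -0.208, 0.0], [-0.208, -0.978, -0.001], [0.0, 0.0, -1.0]]
force: [-0.3, -0.2, 0.1]
finger_gap: 0.0313
finger_force: 0.0
time: 31.85
tool_pos: [0.5207, -0.4145, 0.2806]
tcp_rot: [[0.978, -0.208, -0.0], [-0.208, -0.978, 0.001], [-0.001, -0.001, -1.0]]
force: [0.2, 0.1, -0.5]
finger_gap: 0.0401
finger_force: 0.0
top (array([0.5188, 0.4154]), 'rms mm', np.float64(0.84), 'n', np.int64(87), 'free', array([0.5192, 0.4168, 0.0658]))
top (array([ 0.4472, -0.1125]), 'rms mm', np.float64(0.73), 'n', np.int64(60), 'free', array([ 0.4475, -0.1134,  0.0462]))
rect ctr mm [ 519.  -412.4] size [107.8 153.2] long axis 168.0 px [422. 200.]
scene (array([0.522, 0.415]), 'rms mm', np.float64(0.8), 'n', np.int64(70), 'free', array([0.5218, 0.4151, 0.0668]))
scene (array([ 0.4504, -0.1142]), 'rms mm', np.float64(1.06), 'n', np.int64(44), 'free', array([ 0.4498, -0.1144,  0.0465]))
rect ctr mm [ 523.4 -412.2] size [113.1 157.8] long axis 167.6 px [114. 162.]
rect ctr mm [ 520.  -413.5] size [109.  154.6] long axis 168.0 px [257. 168.]
```

View pics/fin.png

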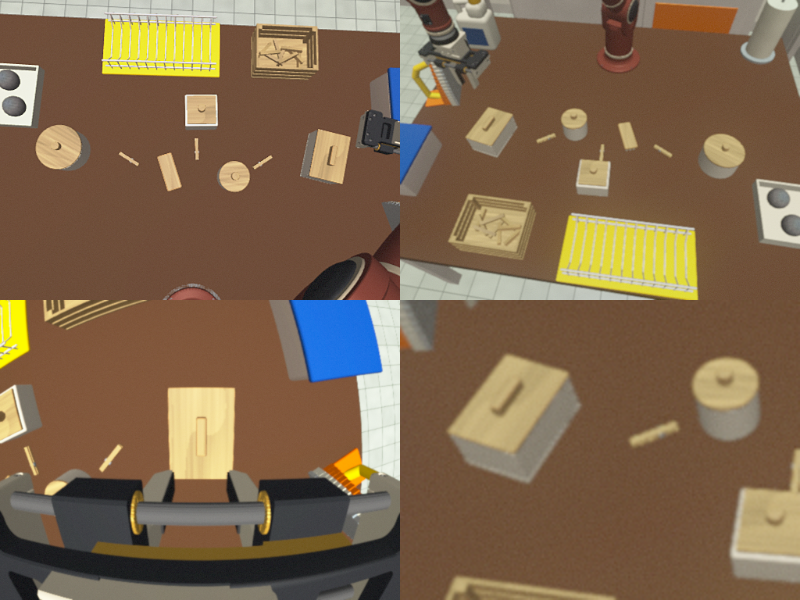

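All three lids look flush and centred: large tub at (62,147), small tub at (233,177), box at (326,157) in the top panel. The canister and brush have not moved, and the arm is clear.

```bash
python3 -c "
from cell import arm
print(arm.sign_off())"
```

```text
the job is handed in; nothing more can be done
None
```

The job is handed in: the scoop was laid mouth up in the box before its lid went on, all three lids look flush in the final pictures, and the canister and brush look undisturbed, about 32 s in all.

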